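Put the knob-lidded spice tins back in their caddy

TASK

Put the three spice tins that have a knob on the lid back into the wooden caddy, each standing upright on the bottom of the well made for its size: the small tin in the small well, the medium in the medium well, the large in the large well. Leave the three flat-lidded tins standing where they are.

Things in the scene. Friction and masses are not known exactly. Their poses are not given: they have to be found in the camera images.
- tin_knob_small: Loose upright round small spice tin: aluminium body, black lid that does not come off, 34 mm diameter, 50 mm tall to the lid's top, about 70 g. On the lid's middle a KNOB: steel cylinder 18 mm diameter, 22 mm tall, strong enough to carry the tin. Origin: centre of its underside; z up; yaw means nothing.
- tin_knob_medium: Loose upright round medium spice tin: aluminium body, black lid that does not come off, 46 mm diameter, 64 mm tall to the lid's top, about 130 g. On the lid's middle a KNOB: steel cylinder 18 mm diameter, 22 mm tall, strong enough to carry the tin. Origin: centre of its underside; z up; yaw means nothing.
- tin_knob_large: Loose upright round large spice tin: aluminium body, black lid that does not come off, 58 mm diameter, 78 mm tall to the lid's top, about 210 g. On the lid's middle a KNOB: steel cylinder 18 mm diameter, 22 mm tall, strong enough to carry the tin. Origin: centre of its underside; z up; yaw means nothing.
- tin_flat_small: Loose upright round small spice tin: aluminium body, black lid that does not come off, 34 mm diameter, 50 mm tall to the lid's top, about 70 g. The lid is flat, with NO knob: does not belong in the caddy. Origin: centre of its underside; z up; yaw means nothing.
- tin_flat_medium: Loose upright round medium spice tin: aluminium body, black lid that does not come off, 46 mm diameter, 64 mm tall to the lid's top, about 130 g. The lid is flat, with NO knob: does not belong in the caddy. Origin: centre of its underside; z up; yaw means nothing.
- tin_flat_large: Loose upright round large spice tin: aluminium body, black lid that does not come off, 58 mm diameter, 78 mm tall to the lid's top, about 210 g. The lid is flat, with NO knob: does not belong in the caddy. Origin: centre of its underside; z up; yaw means nothing.
- well_small: Fixed pale wood block 88 x 88 x 36 mm, in its top the small well: square, 54 x 54 mm, 28 mm deep. Origin: centre of its underside, 5 mm above the counter; well floor at z = 8 mm, top at 36 mm; x, y along its sides. The caddy: three such blocks in a row, 90 mm apart, in any order, in a fixed dark tray 284 x 104 mm, 14 mm high.
- well_medium: Fixed pale wood block 88 x 88 x 36 mm, in its top the medium well: square, 66 x 66 mm, 28 mm deep. Origin: centre of its underside, 5 mm above the counter; well floor at z = 8 mm, top at 36 mm; x, y along its sides. The caddy: three such blocks in a row, 90 mm apart, in any order, in a fixed dark tray 284 x 104 mm, 14 mm high.
- well_large: Fixed pale wood block 88 x 88 x 36 mm, in its top the large well: square, 78 x 78 mm, 28 mm deep. Origin: centre of its underside, 5 mm above the counter; well floor at z = 8 mm, top at 36 mm; x, y along its sides. The caddy: three such blocks in a row, 90 mm apart, in any order, in a fixed dark tray 284 x 104 mm, 14 mm high.
There are look-alikes about, which are no part of the job. Leave any yellow look-alike of the tin_knob_small alone. What is shaped like the tin_knob_large but pink is not meant.

How it is judged:
At the end, for the whole second after the job is handed in: Each knob-lidded tin stands released and at rest in the well of its own size, its axis within 17 mm of the well's centre, its underside within 5 mm of the well's floor and tilted less than 0.12 rad; each flat-lidded tin is upright (within 0.12 rad) and within 30 mm of where it began (horizontal distance between tin_knob_small and well_small below 0.017 m and z of tin_knob_small in the frame of well_small below 0.013 m and angle between each of tin_knob_small, tin_knob_medium, tin_knob_large, tin_flat_small, tin_flat_medium, tin_flat_large's own z axis and vertical below 0.12 rad and linear speed of each of tin_knob_small, tin_knob_medium, tin_knob_large below 0.02 m/s and angular speed of each of tin_knob_small, tin_knob_medium, tin_knob_large below 0.2 rad/s and horizontal distance between tin_knob_medium and well_medium below 0.017 m and z of tin_knob_medium in the frame of well_medium below 0.013 m and horizontal distance between tin_knob_large and well_large below 0.017 m and z of tin_knob_large in the frame of well_large below 0.013 m and distance of each of tin_flat_small, tin_flat_medium, tin_flat_large from where it was at the start of the episode below 0.03 m); the robot touches nothing.
It fails at once if the small flat-lidded tin is shifted by more than 30 mm (distance of tin_flat_small from where it was at the start of the episode above 0.03 m).
It fails at once if the medium flat-lidded tin is shifted by more than 30 mm (distance of tin_flat_medium from where it was at the start of the episode above 0.03 m).
It fails at once if the large flat-lidded tin is shifted by more than 30 mm (distance of tin_flat_large from where it was at the start of the episode above 0.03 m).
It also fails if it takes over 72 s, if anything falls off the work surface, if the arm or the gripper's body presses on something with over 40 N, if the wrist force passes 120 N, or if a joint passes its speed limit or range.

ROBOT

A 7-joint arm with a two-finger parallel gripper is mounted at the origin on the work surface. World frame = base frame: x ahead of the robot, y to its left, z up, the work surface at z = 0. Lengths are in m, angles in rad, forces in N, time in s.
With the tool pointing down it reaches from about 0.425 to 0.975 m from the base axis. Payload 16.7 kg.
Tool frame: the origin (TCP) lies between the finger pads; the fingertips stand 8 mm ahead of it and the grasp point (between the pads) lies 11 mm behind it (bot.tip_extent is the distance from the TCP to the fingertips, in m); z points along the fingers, y is the line along which they close (so a half turn about z gives the same grasp; the last joint's range is limited). The gripper opens to 85 mm and grips with 20 to 120 N. Pads are 22 mm wide; open, the fingers measure 114 mm over their backs; the gripper's body (76 mm by 85 mm) begins 54 mm behind the grasp point. The pads swing forward as they close: fully open they stand 13 mm farther back than shut.
Start: joints at [1.121, 0.426, 0.074, 1.606, -0.034, 1.111, -0.067], TCP at [0.199, -0.645, 0.239] pointing down, gripper open.
Joint ranges: [-2.85, 2.85], [-0.5, 2.14], [-1.23, 1.37], [0.21, 2.46], [-1.02, 4.16], [0.16, 2.05], [-2.73, 2.73]. Speed limits (rad/s): [1.89, 1.89, 2.39, 2.39, 3.01, 3.01, 3.01].

INTERFACE

Orientations are given as a 3x3 rotation matrix whose columns are the frame's x, y, z axes.
In Python, from workcell import bot gives the robot as it stands.
- The arm moves only by the tool carry_out, never from a script. Its argument "series" is a list of rows, each an object with "dp": the shift along the tool's x, y, z in mm, a list of three; "turn": the turn, a rotation vector about the tool's x, y, z in units of 5 degrees (1.0 is 5 degrees), a list of three; "gripper": the opening, from 0 (shut) to 1 (fully open). A call has exactly 10 rows; each row is the pose to reach, as a shift and turn from the pose commanded when the call began, along the tool's axes at that moment; what a row does not reach only later rows make up. A row lasts 1/12 s, in which the tool goes at most 41.7 mm and 7.16 degrees, less where a joint would pass 70% of its speed; a pose out of reach is approached as far as the arm can. A call with a gripper value outside its range is refused whole. The fingers move at their own pace and stop on an object; "grip_force" is the grip in N (left out, the last holds). Time passes only in rows, so rows that repeat a pose let the fingers close, or fill a call up. It gives the time, the measured TCP pose, the force, the opening and the grip force at its end, in the units of the state.
- bot.observe(): the state, without advancing time (a new reading comes with each control period).
- bot.camera(name): name is "scene" or "top"; returns the picture (400x640x3 uint8, red, green, blue); there is no depth.
- bot.camera_params(name): a dict with "intrinsics" (3x3 intrinsics, pixels), "extrinsics" (4x4, takes a point from camera to world coordinates). Camera axes: x right, y down, z forward; pixel columns grow to the right and rows downward; lengths in m; the calibration is good to about 2 mm. A picture is of the moment at which its call begins. camera_params takes no time and is no camera call.
- bot.job_done(): hands the job in; it is judged then, once.
The state is a dict: "clock": time; "joint_positions": joint angles; "joint_velocities": joint speeds; "tau": joint torques, N m; "tool_pos": TCP position; "tool_rot": TCP orientation; "force": force on the tool from outside, world axes, zero at the start; "ft_torque": the same for the moment, N m; "gripper_width": finger opening in m; "grasp_force": force on a finger pad.
Only numpy, scipy, OpenCV 4.12 (cv2) and the standard library are available. Lean on these libraries where they do the work, as an engineer would, in place of code of your own. Each camera call takes 0.05 s, during which the arm holds its last target. There are 200 camera calls.

## Working session

There is one attempt and no reset: what is moved stays moved. The work goes in short steps, Python scripts to look and compute and a tool call to move; the robot and the scene stay as the last step left them, time stands still between calls to the robot, and variables do not carry over. Pictures are saved under pics/ and viewed, at most 14 in all, crops included, and the job is handed in when it is done.

Besides the shell and the picture viewer there is one more tool, called after "Request:" by a JSON object that holds its "fn" and its "kwargs". carry_out: Moves the arm, as the interface text tells. Its arguments: {"type":"object","properties":{"series":{"type":"array"},"grip_force":{"type":"number"}},"required":["series"]}

```bash
mkdir -p pics; python3 - <<'E'
from workcell import bot
import cv2
for n in ("scene","top"):
    im=bot.camera(n); cv2.imwrite(f"pics/{n}0.png",cv2.cvtColor(im,cv2.COLOR_RGB2BGR))
    p=bot.camera_params(n); print(n,p["intrinsics"],p["extrinsics"])
s=bot.observe(); print(s["clock"],s["tool_pos"],s["tool_rot"],s["gripper_width"])
E
```

```text
scene [[395.89515637   0.         317.89119236]
 [  0.         395.89515637 202.61516646]
 [  0.           0.           1.        ]] [[ 3.37461659e-01  7.33049367e-01 -5.90557579e-01  1.03541629e+00]
 [ 9.41339271e-01 -2.62739412e-01  2.11774359e-01 -2.19456318e-01]
 [ 7.83089996e-05 -6.27380768e-01 -7.78712634e-01  7.63727980e-01]
 [ 0.00000000e+00  0.00000000e+00  0.00000000e+00  1.00000000e+00]]
top [[467.68722807   0.         314.48353467]
 [  0.         467.68722807 197.69773593]
 [  0.           0.           1.        ]] [[ 0.02613708 -0.98251563  0.18433635  0.29779891]
 [-0.99931443 -0.03051672 -0.02096164 -0.00167642]
 [ 0.02622048 -0.1836621  -0.98263967  1.08831435]
 [ 0.          0.          0.          1.        ]]
0.1 [ 0.19921973 -0.64452392  0.23865661] [[ 9.55394331e-01  2.95332832e-01 -4.36113613e-04]
 [ 2.95333144e-01 -9.55393640e-01  1.15181804e-03]
 [-7.64904891e-05 -1.22923923e-03 -9.99999242e-01]] 0.0855715513296106
```

View pics/scene0.png

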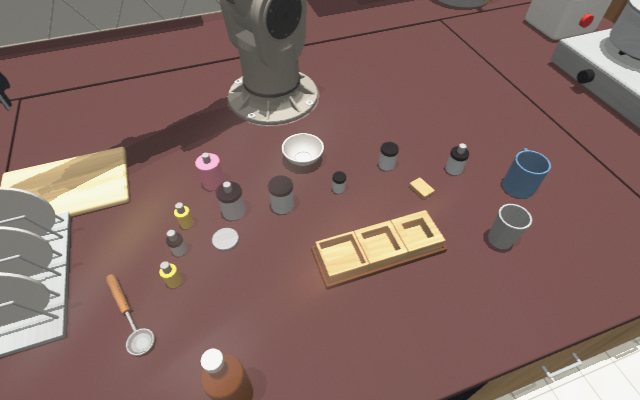

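View pics/top0.png

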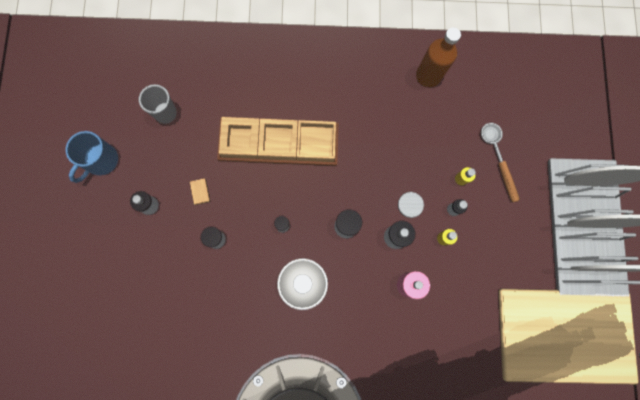

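Both views show, in scene/top pixels:
- Grey knobbed tins: large (231,200)/(401,233), small (176,243)/(460,207), medium (458,160)/(143,202).
- Flat tins: (281,195)/(348,223), (339,182)/(282,224), (388,156)/(213,238).
- Look-alikes to avoid: yellow tins (184,216)/(467,176) and (171,275)/(449,237), and a pink tin (209,172)/(417,285).
- Caddy: wells in the top view run left to right small, medium, large, around (240,139), (279,139), (318,139).

The three grey knobbed tins fit the description. I'll confirm them in enlarged crops.

```bash
python3 - <<'E'
import cv2, numpy as np
s=cv2.imread("pics/scene0.png"); t=cv2.imread("pics/top0.png")
R=lambda im,x,y,w,h,W,H: cv2.resize(im[y:y+h,x:x+w],(W,H),interpolation=cv2.INTER_CUBIC)
a=np.hstack([R(t,380,160,100,75,400,300),R(t,120,180,100,75,400,300)])
b=np.hstack([R(s,150,145,150,150,300,300),R(s,420,135,75,75,225,300)[:, :200],R(s,305,205,150,150,300,300)])
cv2.imwrite("pics/crop1.png",np.vstack([a,b]))
cv2.imwrite("pics/crop2.png",R(t,210,110,140,60,798,342))
E
```

```text
(no output)
```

View pics/crop1.png

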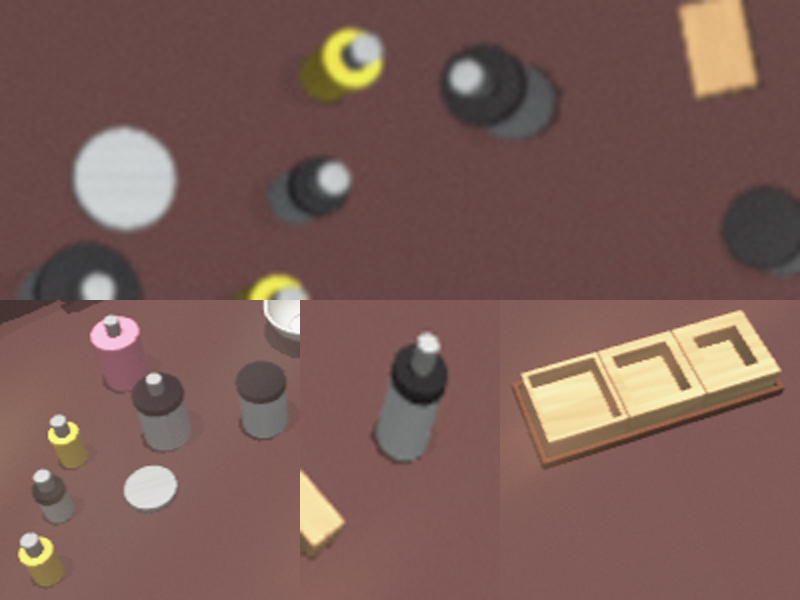

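View pics/crop2.png

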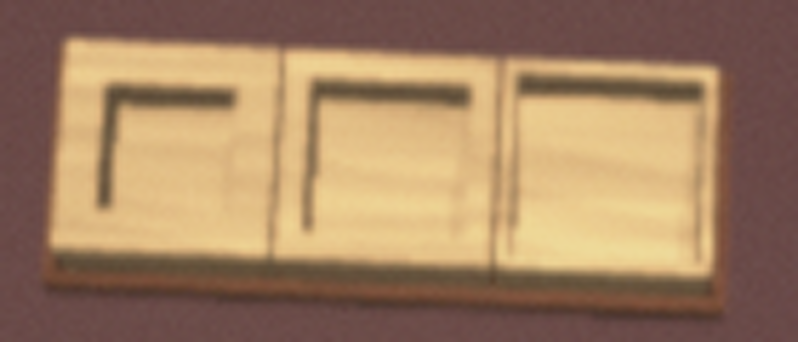

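The crops confirm the grey knobbed small, medium and large tins. In the top view the wells run small, medium, large from left to right. Next I triangulate.

```bash
cat > h.py <<'E'
import numpy as np, cv2
from workcell import bot
P={n:bot.camera_params(n) for n in("scene","top")}
def ray(n,uv):
    K,T=np.array(P[n]["intrinsics"]),np.array(P[n]["extrinsics"])
    d=T[:3,:3]@np.linalg.inv(K)@[*uv,1]; return T[:3,3],d/np.linalg.norm(d)
def tri(a,b):
    A=np.zeros((3,3));r=np.zeros(3);rs=[ray("scene",a),ray("top",b)]
    for o,d in rs: M=np.eye(3)-np.outer(d,d);A+=M;r+=M@o
    x=np.linalg.solve(A,r); return x,max(np.linalg.norm((np.eye(3)-np.outer(d,d))@(x-o)) for o,d in rs)
def plane(n,uv,z): o,d=ray(n,uv); return (o+d*(z-o[2])/d[2])[:2]
def blob(im,uv,r=6,thr=None):
    g=im.min(axis=2).astype(float); x,y=np.round(uv).astype(int)
    w=g[y-r:y+r+1,x-r:x+r+1]; t=(w.max()*0.8 if thr is None else thr); m=(w>t).astype(np.uint8)
    n,l,s,c=cv2.connectedComponentsWithStats(m); i=1+np.argmax(s[1:,4]); return c[i]+[x-r,y-r]
E
python3 - <<'E'
from h import *
np.set_printoptions(precision=4,suppress=True)
S=cv2.imread("pics/scene0.png");T=cv2.imread("pics/top0.png")
for n,a,b,z in (("S",(171,233),(463.2,204.5),.072),("M",(462.7,145.8),(136.7,198.8),.086),("L",(226.5,184.5),(404.3,232),.1)):
    for f in (0,1):
        A,B=(a,b) if not f else (blob(S,a),blob(T,b))
        print(n,A,B,*tri(A,B),plane("top",B,z),plane("scene",A,z))
# flat lids/obstacles (lid centre)
for n,b,z in (("fS",(281.5,223.5),.05),("fM",(212,237),.064),("fL",(348,222),.078),("y1",(468,174),.05),("y2",(450,237),.05),("pink",(417,285),.078)): print(n,plane("top",b,z))
C=[((316,242.5),(335.3,158.2)),((426.5,211),(218.8,153.9)),((444.5,240),(221.2,117)),((328.5,275.5),(336.3,121.4))]
X=[];Y=[]
for a,b in C:
    x,e=tri(a,b);print(x,e,plane("top",b,.041),plane("scene",a,.041));X.append(plane("top",b,.041));Y.append(plane("scene",a,.041))
for X in(np.array(X),np.array(Y)):
    X=X.astype(np.float32);print(X.mean(0),cv2.minAreaRect(X),np.linalg.norm(np.roll(X,1,0)-X,axis=1))
    d=X[0]+X[3]-X[1]-X[2];d/=np.linalg.norm(d);print("dir to large",d,"S,M,L",[X.mean(0)+k*.09*d for k in(-1,0,1)])
E
```

```text
S (171, 233) (463.2, 204.5) [ 0.4834 -0.3528  0.0724] 0.0015160583415113644 [ 0.4833 -0.3545] [ 0.4837 -0.3513]
S [170.3684 232.4211] [463.0789 204.0526] [ 0.4839 -0.3525  0.075 ] 0.0006741121583921844 [ 0.4843 -0.3543] [ 0.4818 -0.3524]
M (462.7, 145.8) (136.7, 198.8) [0.4724 0.3622 0.0865] 0.001973132899931743 [0.4715 0.3605] [0.4722 0.3649]
M [462.381  145.4286] [136.1282 198.8718] [0.4717 0.3624 0.0873] 0.0012160842929881182 [0.4713 0.3617] [0.4707 0.3649]
L (226.5, 184.5) (404.3, 232) [ 0.4148 -0.2148  0.1012] 0.001130745165279067 [ 0.4148 -0.2162] [ 0.4142 -0.2137]
L [226. 184.] [404.1282 232.1282] [ 0.4143 -0.2149  0.1023] 0.00043140578736181815 [ 0.4145 -0.2158] [ 0.4123 -0.2145]
fS [0.4317 0.0483]
fM [0.3958 0.1978]
fL [ 0.4357 -0.0977]
y1 [ 0.559  -0.3756]
y2 [ 0.4124 -0.3299]
pink [ 0.3045 -0.2472]
[ 0.5897 -0.0671  0.0411] 0.002903506735558678 [ 0.5889 -0.0698] [ 0.5905 -0.0642]
[0.5925 0.2029 0.0378] 0.003182541159524575 [0.5902 0.1994] [0.5951 0.2044]
[0.6795 0.1998 0.0426] 0.0007032448758936967 [0.6797 0.1994] [0.6788 0.2015]
[ 0.6769 -0.0692  0.0464] 0.0010943785621736748 [ 0.6785 -0.0706] [ 0.6745 -0.067 ]
[0.6343 0.0646] ((0.6342834830284119, 0.0646323561668396), (0.2700341045856476, 0.08960067480802536), 89.74585723876953) [0.0896 0.2692 0.0895 0.27  ]
dir to large [-0.0046 -1.    ] S,M,L [array([0.6347, 0.1546], dtype=float32), array([0.6343, 0.0646], dtype=float32), array([ 0.6339, -0.0254], dtype=float32)]
[0.6347 0.0686] ((0.634821355342865, 0.0686923936009407), (0.2699664533138275, 0.0840524211525917), 89.00374603271484) [0.0841 0.2687 0.0837 0.2685]
dir to large [-0.0168 -0.9999] S,M,L [array([0.6363, 0.1586], dtype=float32), array([0.6347, 0.0686], dtype=float32), array([ 0.6332, -0.0213], dtype=float32)]
```

Request:
{"fn": "carry_out", "kwargs": {"series": [{"dp": [358,-195,40],"turn": [0,0,3.44],"gripper": 0.5},{"dp": [358,-195,40],"turn": [0,0,3.44],"gripper": 0.5},{"dp": [358,-195,40],"turn": [0,0,3.44],"gripper": 0.5},{"dp": [358,-195,40],"turn": [0,0,3.44],"gripper": 0.5},{"dp": [358,-195,40],"turn": [0,0,3.44],"gripper": 0.5},{"dp": [358,-195,40],"turn": [0,0,3.44],"gripper": 0.5},{"dp": [358,-195,40],"turn": [0,0,3.44],"gripper": 0.5},{"dp": [358,-195,40],"turn": [0,0,3.44],"gripper": 0.5},{"dp": [358,-195,40],"turn": [0,0,3.44],"gripper": 0.5},{"dp": [358,-195,40],"turn": [0,0,3.44],"gripper": 0.5}], "grip_force": 40}}

```text
clock: 0.93
tool_pos: [0.4853, -0.3504, 0.199]
tool_rot: [[1.0, 0.001, -0.0], [0.001, -1.0, 0.001], [-0.0, -0.001, -1.0]]
force: [-0.1, 0.1, 0.9]
gripper_width: 0.0427
grasp_force: 0.0
```

```bash
cat > st.py <<'E'
from workcell import bot
import numpy as np
np.set_printoptions(precision=4,suppress=True)
s=bot.observe()
print(s["clock"],s["tool_pos"],"vel",abs(s["joint_velocities"]).max(),"w",s["gripper_width"],"f",s["force"],s["grasp_force"],"tip",bot.tip_extent,"\n",s["tool_rot"],s["joint_positions"])
E
python3 st.py
```

```text
0.9333 [ 0.4853 -0.3504  0.199 ] vel 0.769917530325836 w 0.042693696200212274 f [-0.137   0.0759  0.9056] 0.0 tip 0.008 
 [[ 1.      0.0005 -0.    ]
 [ 0.0005 -1.      0.0005]
 [-0.     -0.0005 -1.    ]] [ 0.5358  0.3424 -0.0221  1.8207  0.0084  0.9788 -1.0599]
```

Request:
{"fn": "carry_out", "kwargs": {"series": [{"dp": [0,0,35],"turn": [0,0,0],"gripper": 0.5},{"dp": [0,0,70],"turn": [0,0,0],"gripper": 0.5},{"dp": [0,0,95],"turn": [0,0,0],"gripper": 0.5},{"dp": [0,0,115],"turn": [0,0,0],"gripper": 0.5},{"dp": [0,0,125],"turn": [0,0,0],"gripper": 0.5},{"dp": [0,0,132],"turn": [0,0,0],"gripper": 0.5},{"dp": [0,0,135],"turn": [0,0,0],"gripper": 0.5},{"dp": [0,0,135],"turn": [0,0,0],"gripper": 0.5},{"dp": [0,0,135],"turn": [0,0,0],"gripper": 0.5},{"dp": [0,0,135],"turn": [0,0,0],"gripper": 0.5}]}}

```text
clock: 1.77
tool_pos: [0.4843, -0.3532, 0.0655]
tool_rot: [[1.0, -0.001, 0.001], [-0.001, -1.0, -0.001], [0.001, 0.001, -1.0]]
force: [0.5, 0.1, 0.1]
gripper_width: 0.0432
grasp_force: 0.0
```

```bash
python3 st.py; python3 - <<'E'
from h import *
im=[cv2.cvtColor(bot.camera(n),cv2.COLOR_RGB2BGR) for n in("scene","top")]
a=cv2.resize(im[0][180:300,110:230],(400,400),interpolation=2);b=cv2.resize(im[1][150:270,400:520],(400,400),interpolation=2)
cv2.imwrite("pics/g1.png",np.hstack([a,b]))
E
```

```text
1.7667 [ 0.4843 -0.3532  0.0655] vel 0.002924413854747389 w 0.04319426856788202 f [0.503  0.1117 0.0865] 0.0 tip 0.008 
 [[ 1.     -0.0006  0.0014]
 [-0.0006 -1.     -0.0008]
 [ 0.0014  0.0008 -1.    ]] [ 0.5415  0.509  -0.024   1.9119  0.0177  0.7193 -1.0641]
```

View pics/g1.png

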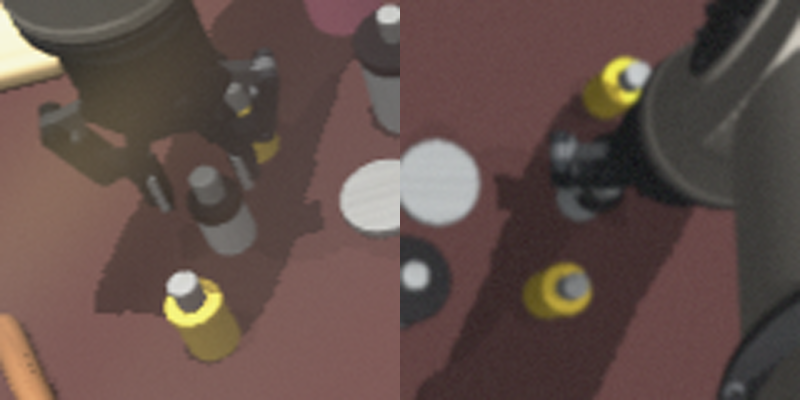

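The scene crop shows the small grey knob centred between the open fingers, and both yellow tins are clear. I'm closing the gripper.

Request:
{"fn": "carry_out", "kwargs": {"series": [{"dp": [0,0,0],"turn": [0,0,0],"gripper": 0},{"dp": [0,0,0],"turn": [0,0,0],"gripper": 0},{"dp": [0,0,0],"turn": [0,0,0],"gripper": 0},{"dp": [0,0,0],"turn": [0,0,0],"gripper": 0},{"dp": [0,0,0],"turn": [0,0,0],"gripper": 0},{"dp": [0,0,0],"turn": [0,0,0],"gripper": 0},{"dp": [0,0,0],"turn": [0,0,0],"gripper": 0},{"dp": [0,0,-5],"turn": [0,0,0],"gripper": 0},{"dp": [0,0,-15],"turn": [0,0,0],"gripper": 0},{"dp": [0,0,-30],"turn": [0,0,0],"gripper": 0}], "grip_force": 60}}

```text
clock: 2.7
tool_pos: [0.4832, -0.3525, 0.0943]
tool_rot: [[1.0, -0.0, -0.002], [-0.0, -1.0, 0.001], [-0.002, -0.001, -1.0]]
force: [-0.8, -0.1, -0.8]
gripper_width: 0.0152
grasp_force: 58.5
```

```bash
python3 st.py
```

```text
2.7 [ 0.4832 -0.3525  0.0943] vel 0.35686639051106867 w 0.015231133592741409 f [-0.7727 -0.1081 -0.8183] 58.547691106796265 tip 0.008 
 [[ 1.     -0.0004 -0.0016]
 [-0.0004 -1.      0.001 ]
 [-0.0016 -0.001  -1.    ]] [ 0.5412  0.4684 -0.0237  1.8981  0.0151  0.7771 -1.0619]
```

Request:
{"fn": "carry_out", "kwargs": {"series": [{"dp": [0,0,-35],"turn": [0,0,0],"gripper": 0},{"dp": [3,-10,-70],"turn": [0,0,0],"gripper": 0},{"dp": [9,-30,-100],"turn": [0,0,0],"gripper": 0},{"dp": [18,-60,-120],"turn": [0,0,0],"gripper": 0},{"dp": [29,-98,-125],"turn": [0,0,0],"gripper": 0},{"dp": [40,-136,-125],"turn": [0,0,0],"gripper": 0},{"dp": [51,-174,-125],"turn": [0,0,0],"gripper": 0},{"dp": [62,-212,-125],"turn": [0,0,0],"gripper": 0},{"dp": [73,-250,-125],"turn": [0,0,0],"gripper": 0},{"dp": [84,-288,-125],"turn": [0,0,0],"gripper": 0}]}}

```text
clock: 3.53
tool_pos: [0.568, -0.063, 0.2205]
tool_rot: [[1.0, -0.001, 0.001], [-0.001, -1.0, -0.0], [0.001, 0.0, -1.0]]
force: [2.3, -1.1, -0.5]
gripper_width: 0.0154
grasp_force: 58.6
```

Request:
{"fn": "carry_out", "kwargs": {"series": [{"dp": [11,-38,0],"turn": [0,0,0],"gripper": 0},{"dp": [22,-76,0],"turn": [0,0,0],"gripper": 0},{"dp": [33,-114,0],"turn": [0,0,0],"gripper": 0},{"dp": [43,-147,0],"turn": [0,0,0],"gripper": 0},{"dp": [52,-175,0],"turn": [0,0,0],"gripper": 0},{"dp": [59,-200,0],"turn": [0,0,0],"gripper": 0},{"dp": [64,-215,0],"turn": [0,0,0],"gripper": 0},{"dp": [67,-222,0],"turn": [0,0,0],"gripper": 0},{"dp": [67,-222,0],"turn": [0,0,0],"gripper": 0},{"dp": [67,-222,0],"turn": [0,0,0],"gripper": 0}]}}

```text
clock: 4.37
tool_pos: [0.635, 0.1556, 0.2194]
tool_rot: [[1.0, -0.001, -0.0], [-0.001, -1.0, -0.001], [-0.0, 0.001, -1.0]]
force: [0.1, 0.0, -0.1]
gripper_width: 0.0149
grasp_force: 58.6
```

```bash
python3 st.py
```

```text
4.3667 [0.635  0.1556 0.2194] vel 0.016712586127070796 w 0.014948625171583678 f [ 0.0628  0.0119 -0.0877] 58.6369925737381 tip 0.008 
 [[ 1.     -0.0014 -0.0002]
 [-0.0014 -1.     -0.0008]
 [-0.0002  0.0008 -1.    ]] [-0.1669  0.4195 -0.229   1.6623  0.1062  1.0724 -1.9997]
```

```bash
python3 - <<'E'
from h import *
im=[cv2.cvtColor(bot.camera(n),cv2.COLOR_RGB2BGR) for n in("scene","top")]
a=cv2.resize(im[0][110:290,300:480],(400,400),interpolation=2);b=cv2.resize(im[1][70:250,180:360],(400,400),interpolation=2)
cv2.imwrite("pics/g2.png",np.hstack([a,b]))
E
```

```text
(no output)
```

View pics/g2.png

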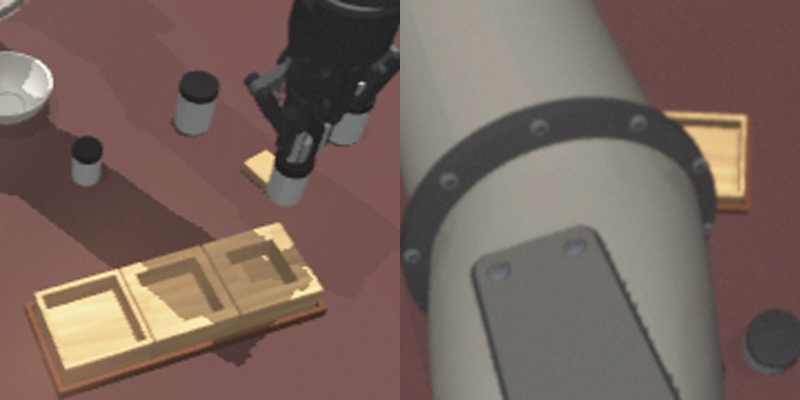

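The tin is held upright above the small well, so I lower it.

Request:
{"fn": "carry_out", "kwargs": {"series": [{"dp": [0,1,25],"turn": [0,0,0],"gripper": 0},{"dp": [0,1,55],"turn": [0,0,0],"gripper": 0},{"dp": [0,1,85],"turn": [0,0,0],"gripper": 0},{"dp": [0,1,107],"turn": [0,0,0],"gripper": 0},{"dp": [0,1,122],"turn": [0,0,0],"gripper": 0},{"dp": [0,1,131],"turn": [0,0,0],"gripper": 0},{"dp": [0,1,136],"turn": [0,0,0],"gripper": 0},{"dp": [0,1,139],"turn": [0,0,0],"gripper": 0},{"dp": [0,1,141],"turn": [0,0,0],"gripper": 0},{"dp": [0,1,141],"turn": [0,0,0],"gripper": 0}]}}

```text
clock: 5.3
tool_pos: [0.6354, 0.156, 0.0789]
tool_rot: [[1.0, -0.001, 0.001], [-0.001, -1.0, 0.0], [0.001, -0.0, -1.0]]
force: [-0.2, 0.6, -0.6]
gripper_width: 0.0153
grasp_force: 58.6
```

```bash
python3 st.py
```

```text
5.3 [0.6354 0.156  0.0789] vel 0.0063594629216794435 w 0.015297090510555217 f [-0.2302  0.6345 -0.5577] 58.6376291513443 tip 0.008 
 [[ 1.     -0.0007  0.0009]
 [-0.0007 -1.      0.0002]
 [ 0.0009 -0.0002 -1.    ]] [-0.1826  0.5706 -0.211   1.7654  0.1554  0.8208 -2.0388]
```

Request:
{"fn": "carry_out", "kwargs": {"series": [{"dp": [0,0,1],"turn": [0,0,0],"gripper": 0},{"dp": [0,0,1],"turn": [0,0,0],"gripper": 0},{"dp": [0,0,1],"turn": [0,0,0],"gripper": 0.5},{"dp": [0,0,1],"turn": [0,0,0],"gripper": 0.5},{"dp": [0,0,1],"turn": [0,0,0],"gripper": 0.5},{"dp": [0,0,1],"turn": [0,0,0],"gripper": 0.5},{"dp": [0,0,1],"turn": [0,0,0],"gripper": 0.5},{"dp": [0,0,-15],"turn": [0,0,0],"gripper": 0.5},{"dp": [0,0,-45],"turn": [0,0,0],"gripper": 0.5},{"dp": [0,0,-80],"turn": [0,0,0],"gripper": 0.5}]}}

```text
clock: 6.13
tool_pos: [0.6338, 0.1557, 0.1575]
tool_rot: [[1.0, -0.0, -0.003], [-0.0, -1.0, -0.001], [-0.003, 0.001, -1.0]]
force: [1.4, 0.8, -0.4]
gripper_width: 0.0426
grasp_force: 0.0
```

```bash
python3 st.py
```

```text
6.1333 [0.6338 0.1557 0.1575] vel 0.7632535893512877 w 0.04255146829319627 f [ 1.3632  0.8413 -0.364 ] 0.0 tip 0.008 
 [[ 1.     -0.0003 -0.0035]
 [-0.0003 -1.     -0.0008]
 [-0.0035  0.0008 -1.    ]] [-0.171   0.4796 -0.2252  1.7164  0.1252  0.9633 -2.0147]
```

Request:
{"fn": "carry_out", "kwargs": {"series": [{"dp": [0,0,-25],"turn": [0,0,0],"gripper": 0.5},{"dp": [-20,-25,-30],"turn": [0,0,0],"gripper": 0.5},{"dp": [-43,-54,-30],"turn": [0,0,0],"gripper": 0.5},{"dp": [-66,-83,-30],"turn": [0,0,0],"gripper": 0.5},{"dp": [-90,-113,-30],"turn": [0,0,0],"gripper": 0.5},{"dp": [-113,-143,-30],"turn": [0,0,0],"gripper": 0.5},{"dp": [-135,-170,-30],"turn": [0,0,0],"gripper": 0.5},{"dp": [-150,-190,-30],"turn": [0,0,0],"gripper": 0.5},{"dp": [-163,-206,-30],"turn": [0,0,0],"gripper": 0.5},{"dp": [-163,-206,-30],"turn": [0,0,0],"gripper": 0.5}]}}

```text
clock: 6.97
tool_pos: [0.4687, 0.3663, 0.1886]
tool_rot: [[1.0, 0.005, -0.001], [0.005, -1.0, 0.002], [-0.001, -0.002, -1.0]]
force: [-0.4, 1.0, 0.7]
gripper_width: 0.0425
grasp_force: 0.0
```

```bash
python3 st.py;  python3 - <<'E'
from h import *
im=[cv2.cvtColor(bot.camera(n),cv2.COLOR_RGB2BGR) for n in("scene","top")]
a=cv2.resize(im[0][90:290,320:520],(400,400),interpolation=2);b=cv2.resize(im[1][90:290,100:300],(400,400),interpolation=2)
cv2.imwrite("pics/g3.png",np.hstack([a,b]))
E
```

```text
6.9667 [0.4687 0.3663 0.1886] vel 0.06194405830071426 w 0.0425187066258116 f [-0.424   1.0424  0.6653] 0.0 tip 0.008 
 [[ 1.      0.0053 -0.0008]
 [ 0.0053 -1.      0.0017]
 [-0.0008 -0.0017 -1.    ]] [-0.5114  0.3658 -0.3234  1.824   0.1358  0.9728 -2.457 ]
```

View pics/g3.png

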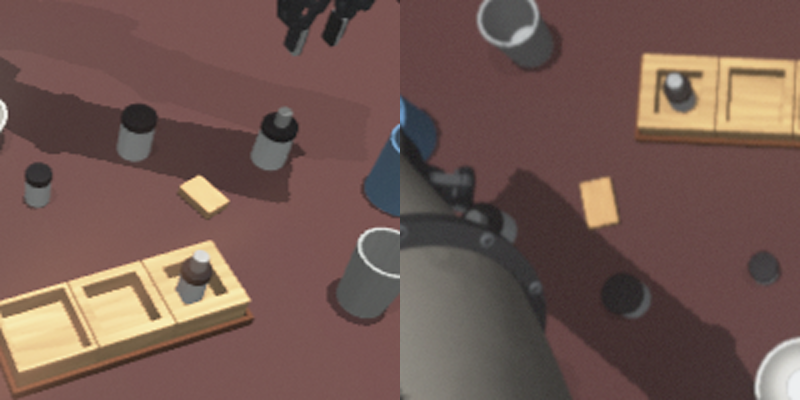

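The small tin stands centred in its well. Next I descend on the medium tin.

Request:
{"fn": "carry_out", "kwargs": {"series": [{"dp": [0,0,25],"turn": [0,0,0],"gripper": 0.5},{"dp": [0,0,55],"turn": [0,0,0],"gripper": 0.5},{"dp": [0,0,80],"turn": [0,0,0],"gripper": 0.5},{"dp": [0,0,97],"turn": [0,0,0],"gripper": 0.5},{"dp": [0,0,105],"turn": [0,0,0],"gripper": 0.5},{"dp": [0,0,109],"turn": [0,0,0],"gripper": 0.5},{"dp": [0,0,110],"turn": [0,0,0],"gripper": 0.5},{"dp": [0,0,110],"turn": [0,0,0],"gripper": 0.5},{"dp": [0,0,110],"turn": [0,0,0],"gripper": 0.5},{"dp": [0,0,110],"turn": [0,0,0],"gripper": 0.5}]}}

```text
clock: 7.9
tool_pos: [0.4726, 0.3624, 0.0794]
tool_rot: [[1.0, -0.001, 0.001], [-0.001, -1.0, 0.001], [0.001, -0.001, -1.0]]
force: [-0.5, 0.2, -0.3]
gripper_width: 0.0426
grasp_force: 0.0
```

```bash
python3 st.py
```

```text
7.9 [0.4726 0.3624 0.0794] vel 0.004222200966810823 w 0.04256161078159541 f [-0.5197  0.1511 -0.3009] 0.0 tip 0.008 
 [[ 1.     -0.0007  0.0013]
 [-0.0007 -1.      0.001 ]
 [ 0.0013 -0.001  -1.    ]] [-0.5335  0.5    -0.292   1.9008  0.2005  0.7673 -2.5078]
```

Request:
{"fn": "carry_out", "kwargs": {"series": [{"dp": [0,0,0],"turn": [0,0,0],"gripper": 0},{"dp": [0,0,0],"turn": [0,0,0],"gripper": 0},{"dp": [0,0,0],"turn": [0,0,0],"gripper": 0},{"dp": [0,0,0],"turn": [0,0,0],"gripper": 0},{"dp": [0,0,0],"turn": [0,0,0],"gripper": 0},{"dp": [0,0,0],"turn": [0,0,0],"gripper": 0},{"dp": [0,0,0],"turn": [0,0,0],"gripper": 0},{"dp": [0,0,-5],"turn": [0,0,0],"gripper": 0},{"dp": [0,0,-15],"turn": [0,0,0],"gripper": 0},{"dp": [0,0,-30],"turn": [0,0,0],"gripper": 0}], "grip_force": 70}}

```text
clock: 8.73
tool_pos: [0.4715, 0.3616, 0.1082]
tool_rot: [[1.0, -0.0, -0.002], [-0.0, -1.0, -0.001], [-0.002, 0.001, -1.0]]
force: [-0.0, 0.5, -1.3]
gripper_width: 0.0148
grasp_force: 68.4
```

```bash
python3 st.py
```

```text
8.7333 [0.4715 0.3616 0.1082] vel 0.34977917600947195 w 0.014825239199959827 f [-0.0393  0.5096 -1.3347] 68.36965441703796 tip 0.008 
 [[ 1.     -0.0003 -0.0017]
 [-0.0004 -1.     -0.0013]
 [-0.0017  0.0013 -1.    ]] [-0.5242  0.4613 -0.3024  1.8849  0.1812  0.824  -2.4918]
```

Request:
{"fn": "carry_out", "kwargs": {"series": [{"dp": [0,0,-35],"turn": [0,0,0],"gripper": 0},{"dp": [0,0,-70],"turn": [0,0,0],"gripper": 0},{"dp": [6,12,-100],"turn": [0,0,0],"gripper": 0},{"dp": [17,32,-120],"turn": [0,0,0],"gripper": 0},{"dp": [34,62,-130],"turn": [0,0,0],"gripper": 0},{"dp": [52,94,-130],"turn": [0,0,0],"gripper": 0},{"dp": [70,127,-130],"turn": [0,0,0],"gripper": 0},{"dp": [88,160,-130],"turn": [0,0,0],"gripper": 0},{"dp": [106,192,-130],"turn": [0,0,0],"gripper": 0},{"dp": [122,222,-130],"turn": [0,0,0],"gripper": 0}]}}

```text
clock: 9.57
tool_pos: [0.5947, 0.1379, 0.2393]
tool_rot: [[1.0, -0.001, 0.001], [-0.001, -1.0, 0.0], [0.001, -0.0, -1.0]]
force: [0.3, -0.4, -0.2]
gripper_width: 0.0151
grasp_force: 68.5
```

Request:
{"fn": "carry_out", "kwargs": {"series": [{"dp": [15,27,0],"turn": [0,0,0],"gripper": 0},{"dp": [27,48,0],"turn": [0,0,0],"gripper": 0},{"dp": [35,63,0],"turn": [0,0,0],"gripper": 0},{"dp": [39,71,0],"turn": [0,0,0],"gripper": 0},{"dp": [40,73,0],"turn": [0,0,0],"gripper": 0},{"dp": [40,73,10],"turn": [0,0,0],"gripper": 0},{"dp": [40,73,30],"turn": [0,0,0],"gripper": 0},{"dp": [40,73,50],"turn": [0,0,0],"gripper": 0},{"dp": [40,73,60],"turn": [0,0,0],"gripper": 0},{"dp": [40,73,60],"turn": [0,0,0],"gripper": 0}]}}

```text
clock: 10.4
tool_pos: [0.6321, 0.0683, 0.1757]
tool_rot: [[1.0, 0.001, -0.004], [0.001, -1.0, -0.0], [-0.004, 0.0, -1.0]]
force: [-0.4, 0.5, -1.5]
gripper_width: 0.0148
grasp_force: 68.5
```

```bash
python3 st.py;  python3 - <<'E'
from h import *
im=cv2.cvtColor(bot.camera("scene"),cv2.COLOR_RGB2BGR)
cv2.imwrite("pics/g4.png",cv2.resize(im[120:290,290:490],(600,510),interpolation=2))
E
```

```text
10.4 [0.6321 0.0683 0.1757] vel 0.044171742755135524 w 0.014822178860481846 f [-0.386   0.4637 -1.5391] 68.52178931236267 tip 0.008 
 [[ 1.      0.0014 -0.0041]
 [ 0.0014 -1.     -0.0001]
 [-0.0041  0.0001 -1.    ]] [-0.0708  0.432  -0.1801  1.7443  0.0895  0.9774 -1.8544]
```

View pics/g4.png

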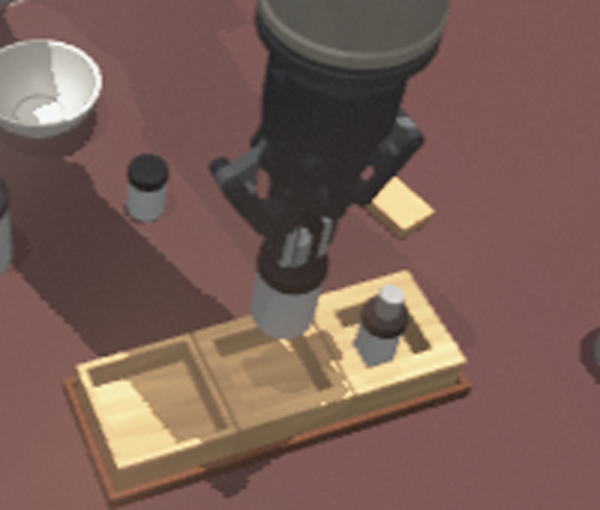

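The medium tin hangs upright over the medium well, and the small tin is undisturbed. I lower it.

Request:
{"fn": "carry_out", "kwargs": {"series": [{"dp": [0,0,20],"turn": [0,0,0],"gripper": 0},{"dp": [0,0,42],"turn": [0,0,0],"gripper": 0},{"dp": [0,0,60],"turn": [0,0,0],"gripper": 0},{"dp": [0,0,72],"turn": [0,0,0],"gripper": 0},{"dp": [0,0,79],"turn": [0,0,0],"gripper": 0},{"dp": [0,0,83],"turn": [0,0,0],"gripper": 0},{"dp": [0,0,85],"turn": [0,0,0],"gripper": 0},{"dp": [0,0,86],"turn": [0,0,0],"gripper": 0},{"dp": [0,0,86],"turn": [0,0,0],"gripper": 0},{"dp": [0,0,86],"turn": [0,0,0],"gripper": 0}]}}

```text
clock: 11.28
tool_pos: [0.6344, 0.0671, 0.0931]
tool_rot: [[1.0, -0.0, 0.001], [-0.0, -1.0, 0.0], [0.001, -0.0, -1.0]]
force: [0.3, 0.0, -0.9]
gripper_width: 0.0147
grasp_force: 68.5
```

```bash
python3 st.py
```

```text
11.2833 [0.6344 0.0671 0.0931] vel 0.0019307797171670697 w 0.014728545038183587 f [ 0.3282  0.0323 -0.8976] 68.52250099182129 tip 0.008 
 [[ 1.     -0.0005  0.001 ]
 [-0.0005 -1.      0.0002]
 [ 0.001  -0.0002 -1.    ]] [-0.0781  0.5276 -0.1696  1.8     0.1163  0.8226 -1.8755]
```

Request:
{"fn": "carry_out", "kwargs": {"series": [{"dp": [0,0,1],"turn": [0,0,0],"gripper": 0},{"dp": [0,0,1],"turn": [0,0,0],"gripper": 0},{"dp": [0,0,1],"turn": [0,0,0],"gripper": 0.5},{"dp": [0,0,1],"turn": [0,0,0],"gripper": 0.5},{"dp": [0,0,1],"turn": [0,0,0],"gripper": 0.5},{"dp": [0,0,1],"turn": [0,0,0],"gripper": 0.5},{"dp": [0,0,1],"turn": [0,0,0],"gripper": 0.5},{"dp": [0,0,-15],"turn": [0,0,0],"gripper": 0.5},{"dp": [0,0,-45],"turn": [0,0,0],"gripper": 0.5},{"dp": [0,0,-80],"turn": [0,0,0],"gripper": 0.5}]}}

```text
clock: 12.12
tool_pos: [0.6327, 0.0669, 0.1715]
tool_rot: [[1.0, -0.0, -0.004], [-0.0, -1.0, -0.0], [-0.004, 0.0, -1.0]]
force: [1.3, 0.5, -0.4]
gripper_width: 0.0424
grasp_force: 0.0
```

```bash
python3 st.py
```

```text
12.1167 [0.6327 0.0669 0.1715] vel 0.7868516035399691 w 0.042409256372076855 f [ 1.2887  0.4839 -0.3937] 0.0 tip 0.008 
 [[ 1.     -0.0003 -0.0037]
 [-0.0003 -1.     -0.0004]
 [-0.0037  0.0004 -1.    ]] [-0.0693  0.4369 -0.1793  1.7469  0.0911  0.9697 -1.855 ]
```

Request:
{"fn": "carry_out", "kwargs": {"series": [{"dp": [0,0,-25],"turn": [0,0,0],"gripper": 0.5},{"dp": [-15,20,-30],"turn": [0,0,0],"gripper": 0.5},{"dp": [-38,49,-30],"turn": [0,0,0],"gripper": 0.5},{"dp": [-62,80,-30],"turn": [0,0,0],"gripper": 0.5},{"dp": [-86,111,-30],"turn": [0,0,0],"gripper": 0.5},{"dp": [-110,142,-30],"turn": [0,0,0],"gripper": 0.5},{"dp": [-134,173,-30],"turn": [0,0,0],"gripper": 0.5},{"dp": [-158,204,-30],"turn": [0,0,0],"gripper": 0.5},{"dp": [-180,232,-30],"turn": [0,0,0],"gripper": 0.5},{"dp": [-200,258,-30],"turn": [0,0,0],"gripper": 0.5}]}}

```text
clock: 12.95
tool_pos: [0.4321, -0.1924, 0.2025]
tool_rot: [[1.0, -0.001, 0.0], [-0.001, -1.0, -0.0], [0.0, 0.0, -1.0]]
force: [0.6, -0.2, 0.2]
gripper_width: 0.043
grasp_force: 0.0
```

Request:
{"fn": "carry_out", "kwargs": {"series": [{"dp": [-13,16,0],"turn": [0,0,0],"gripper": 0.5},{"dp": [-19,24,0],"turn": [0,0,0],"gripper": 0.5},{"dp": [-19,24,0],"turn": [0,0,0],"gripper": 0.5},{"dp": [-19,24,20],"turn": [0,0,0],"gripper": 0.5},{"dp": [-19,24,45],"turn": [0,0,0],"gripper": 0.5},{"dp": [-19,24,60],"turn": [0,0,0],"gripper": 0.5},{"dp": [-19,24,70],"turn": [0,0,0],"gripper": 0.5},{"dp": [-19,24,70],"turn": [0,0,0],"gripper": 0.5},{"dp": [-19,24,70],"turn": [0,0,0],"gripper": 0.5},{"dp": [-19,24,70],"turn": [0,0,0],"gripper": 0.5}]}}

```text
clock: 13.78
tool_pos: [0.4157, -0.2147, 0.1331]
tool_rot: [[1.0, 0.0, 0.001], [0.0, -1.0, -0.0], [0.001, 0.0, -1.0]]
force: [1.2, 0.1, -0.7]
gripper_width: 0.0425
grasp_force: 0.0
```

```bash
python3 st.py;  python3 - <<'E'
from h import *
im=[cv2.cvtColor(bot.camera(n),cv2.COLOR_RGB2BGR) for n in("scene","top")]
a=cv2.resize(im[0][120:250,150:280],(400,400),interpolation=2);b=cv2.resize(im[0][190:290,300:460],(400,400),interpolation=2)
cv2.imwrite("pics/g5.png",np.hstack([a,b]))
E
```

```text
13.7833 [ 0.4157 -0.2147  0.1331] vel 0.010471739103061201 w 0.04253045853696684 f [ 1.1789  0.0838 -0.6515] 0.0 tip 0.008 
 [[ 1.      0.0001  0.001 ]
 [ 0.0001 -1.     -0.0002]
 [ 0.001   0.0002 -1.    ]] [ 0.3737  0.2282 -0.0391  2.1576  0.0127  0.7549 -1.2443]
```

View pics/g5.png

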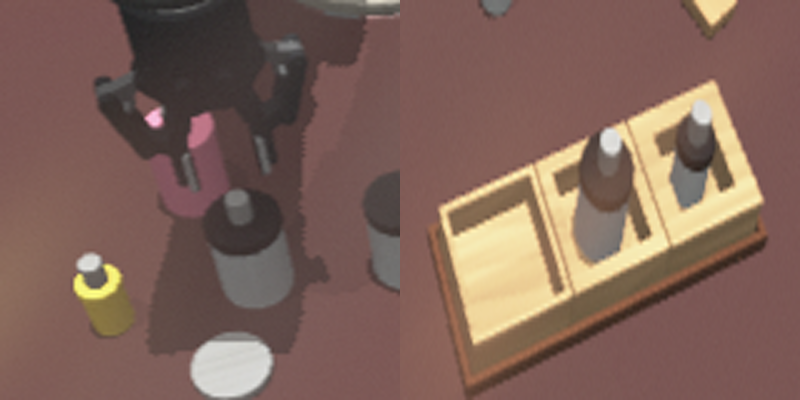

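Two tins are placed, and the open fingers sit above the large grey knob. I descend and close.

Request:
{"fn": "carry_out", "kwargs": {"series": [{"dp": [0,0,15],"turn": [0,0,0],"gripper": 0.5},{"dp": [0,0,28],"turn": [0,0,0],"gripper": 0.5},{"dp": [0,0,36],"turn": [0,0,0],"gripper": 0.5},{"dp": [0,0,40],"turn": [0,0,0],"gripper": 0.5},{"dp": [0,0,40],"turn": [0,0,0],"gripper": 0.5},{"dp": [0,0,40],"turn": [0,0,0],"gripper": 0.5},{"dp": [0,0,40],"turn": [0,0,0],"gripper": 0},{"dp": [0,0,40],"turn": [0,0,0],"gripper": 0},{"dp": [0,0,40],"turn": [0,0,0],"gripper": 0},{"dp": [0,0,40],"turn": [0,0,0],"gripper": 0}], "grip_force": 80}}

```text
clock: 14.72
tool_pos: [0.4154, -0.2148, 0.0931]
tool_rot: [[1.0, -0.0, 0.001], [-0.0, -1.0, -0.0], [0.001, 0.0, -1.0]]
force: [-1.9, 1.3, 9.2]
gripper_width: 0.0144
grasp_force: 78.0
```

Request:
{"fn": "carry_out", "kwargs": {"series": [{"dp": [0,0,0],"turn": [0,0,0],"gripper": 0},{"dp": [0,0,0],"turn": [0,0,0],"gripper": 0},{"dp": [0,0,0],"turn": [0,0,0],"gripper": 0},{"dp": [0,0,0],"turn": [0,0,0],"gripper": 0},{"dp": [0,0,-4],"turn": [0,0,0],"gripper": 0},{"dp": [0,0,-10],"turn": [0,0,0],"gripper": 0},{"dp": [0,0,-18],"turn": [0,0,0],"gripper": 0},{"dp": [0,0,-26],"turn": [0,0,0],"gripper": 0},{"dp": [0,0,-30],"turn": [0,0,0],"gripper": 0},{"dp": [0,0,-30],"turn": [0,0,0],"gripper": 0}]}}

```text
clock: 15.55
tool_pos: [0.4155, -0.2151, 0.1237]
tool_rot: [[1.0, -0.0, 0.002], [-0.0, -1.0, -0.001], [0.002, 0.001, -1.0]]
force: [0.2, -0.4, -3.4]
gripper_width: 0.0145
grasp_force: 78.2
```

```bash
python3 st.py
```

```text
15.55 [ 0.4155 -0.2151  0.1237] vel 0.024507149177861513 w 0.01451789874356906 f [ 0.1759 -0.4489 -3.3932] 78.16200256347656 tip 0.008 
 [[ 1.     -0.0005  0.002 ]
 [-0.0005 -1.     -0.0007]
 [ 0.002   0.0007 -1.    ]] [ 0.3742  0.2429 -0.0388  2.1656  0.014   0.7312 -1.2452]
```

Request:
{"fn": "carry_out", "kwargs": {"series": [{"dp": [0,0,-25],"turn": [0,0,0],"gripper": 0},{"dp": [0,0,-60],"turn": [0,0,0],"gripper": 0},{"dp": [0,0,-95],"turn": [0,0,0],"gripper": 0},{"dp": [10,-9,-120],"turn": [0,0,0],"gripper": 0},{"dp": [28,-24,-130],"turn": [0,0,0],"gripper": 0},{"dp": [52,-45,-130],"turn": [0,0,0],"gripper": 0},{"dp": [78,-68,-130],"turn": [0,0,0],"gripper": 0},{"dp": [105,-92,-130],"turn": [0,0,0],"gripper": 0},{"dp": [132,-116,-130],"turn": [0,0,0],"gripper": 0},{"dp": [158,-138,-130],"turn": [0,0,0],"gripper": 0}]}}

```text
clock: 16.38
tool_pos: [0.5739, -0.0752, 0.2521]
tool_rot: [[1.0, -0.0, -0.0], [-0.0, -1.0, 0.0], [-0.0, -0.0, -1.0]]
force: [0.3, -0.8, -2.7]
gripper_width: 0.0148
grasp_force: 78.6
```

Request:
{"fn": "carry_out", "kwargs": {"series": [{"dp": [23,-20,0],"turn": [0,0,0],"gripper": 0},{"dp": [41,-36,0],"turn": [0,0,0],"gripper": 0},{"dp": [53,-47,0],"turn": [0,0,0],"gripper": 0},{"dp": [60,-53,0],"turn": [0,0,0],"gripper": 0},{"dp": [60,-53,0],"turn": [0,0,0],"gripper": 0},{"dp": [60,-53,10],"turn": [0,0,0],"gripper": 0},{"dp": [60,-53,30],"turn": [0,0,0],"gripper": 0},{"dp": [60,-53,50],"turn": [0,0,0],"gripper": 0},{"dp": [60,-53,60],"turn": [0,0,0],"gripper": 0},{"dp": [60,-53,60],"turn": [0,0,0],"gripper": 0}]}}

```text
clock: 17.22
tool_pos: [0.6309, -0.0252, 0.1897]
tool_rot: [[1.0, -0.002, -0.004], [-0.002, -1.0, -0.0], [-0.004, 0.0, -1.0]]
force: [0.2, 0.9, -1.9]
gripper_width: 0.0144
grasp_force: 78.5
```

```bash
python3 st.py;  python3 - <<'E'
from h import *
im=cv2.cvtColor(bot.camera("scene"),cv2.COLOR_RGB2BGR)
cv2.imwrite("pics/g6.png",cv2.resize(im[120:290,270:470],(600,510),interpolation=2))
E
```

```text
17.2167 [ 0.6309 -0.0252  0.1897] vel 0.04910586098757634 w 0.014413715906274376 f [ 0.2482  0.8982 -1.9225] 78.48863482475281 tip 0.008 
 [[ 1.     -0.0016 -0.0041]
 [-0.0016 -1.     -0.0005]
 [-0.0041  0.0005 -1.    ]] [ 0.0654  0.4101 -0.1656  1.7432  0.0784  0.9988 -1.7019]
```

View pics/g6.png

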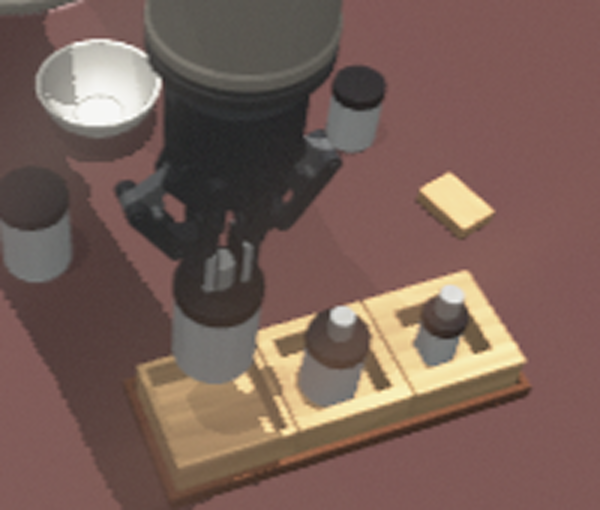

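The large tin hangs over the large well. I lower and release it.

Request:
{"fn": "carry_out", "kwargs": {"series": [{"dp": [0,0,20],"turn": [0,0,0],"gripper": 0},{"dp": [0,0,42],"turn": [0,0,0],"gripper": 0},{"dp": [0,0,60],"turn": [0,0,0],"gripper": 0},{"dp": [0,0,72],"turn": [0,0,0],"gripper": 0},{"dp": [0,0,79],"turn": [0,0,0],"gripper": 0},{"dp": [0,0,83],"turn": [0,0,0],"gripper": 0},{"dp": [0,0,85],"turn": [0,0,0],"gripper": 0},{"dp": [0,0,86],"turn": [0,0,0],"gripper": 0},{"dp": [0,0,86],"turn": [0,0,0],"gripper": 0},{"dp": [0,0,86],"turn": [0,0,0],"gripper": 0}]}}

```text
clock: 18.1
tool_pos: [0.6333, -0.0239, 0.1071]
tool_rot: [[1.0, -0.0, 0.001], [-0.0, -1.0, 0.0], [0.001, -0.0, -1.0]]
force: [-0.1, -0.7, -2.7]
gripper_width: 0.0147
grasp_force: 78.5
```

```bash
python3 st.py
```

```text
18.1 [ 0.6333 -0.0239  0.1071] vel 0.0014788233973921756 w 0.014656318024630965 f [-0.1002 -0.7442 -2.7255] 78.53674292564392 tip 0.008 
 [[ 1.     -0.0005  0.001 ]
 [-0.0005 -1.      0.    ]
 [ 0.001  -0.     -1.    ]] [ 0.0571  0.5037 -0.1589  1.8026  0.1026  0.8422 -1.7221]
```

Request:
{"fn": "carry_out", "kwargs": {"series": [{"dp": [0,0,1],"turn": [0,0,0],"gripper": 0},{"dp": [0,0,1],"turn": [0,0,0],"gripper": 0},{"dp": [0,0,1],"turn": [0,0,0],"gripper": 0.5},{"dp": [0,0,1],"turn": [0,0,0],"gripper": 0.5},{"dp": [0,0,1],"turn": [0,0,0],"gripper": 0.5},{"dp": [0,0,1],"turn": [0,0,0],"gripper": 0.5},{"dp": [0,0,1],"turn": [0,0,0],"gripper": 0.5},{"dp": [0,0,-15],"turn": [0,0,0],"gripper": 0.5},{"dp": [0,0,-45],"turn": [0,0,0],"gripper": 0.5},{"dp": [0,0,-80],"turn": [0,0,0],"gripper": 0.5}]}}

```text
clock: 18.93
tool_pos: [0.6317, -0.0239, 0.1856]
tool_rot: [[1.0, -0.0, -0.004], [-0.0, -1.0, 0.0], [-0.004, -0.0, -1.0]]
force: [0.6, -0.4, 0.5]
gripper_width: 0.0424
grasp_force: 0.0
```

Request:
{"fn": "carry_out", "kwargs": {"series": [{"dp": [0,0,-30],"turn": [0,0,0],"gripper": 0.5},{"dp": [-15,20,-50],"turn": [0,0,0],"gripper": 0.5},{"dp": [-30,50,-60],"turn": [0,0,0],"gripper": 0.5},{"dp": [-40,80,-60],"turn": [0,0,0],"gripper": 0.5},{"dp": [-50,110,-60],"turn": [0,0,0],"gripper": 0.5},{"dp": [-60,140,-60],"turn": [0,0,0],"gripper": 0.5},{"dp": [-70,170,-60],"turn": [0,0,0],"gripper": 0.5},{"dp": [-75,190,-60],"turn": [0,0,0],"gripper": 0.5},{"dp": [-80,200,-60],"turn": [0,0,0],"gripper": 0.5},{"dp": [-80,200,-60],"turn": [0,0,0],"gripper": 0.5}]}}

```text
clock: 19.77
tool_pos: [0.5517, -0.2264, 0.2463]
tool_rot: [[1.0, -0.004, -0.0], [-0.004, -1.0, -0.001], [-0.0, 0.001, -1.0]]
force: [-0.2, -0.3, 0.4]
gripper_width: 0.0425
grasp_force: 0.0
```

```bash
python3 st.py;  python3 - <<'E'
from h import *
im=[cv2.cvtColor(bot.camera(n),cv2.COLOR_RGB2BGR) for n in("scene","top")]
cv2.imwrite("pics/s9.png",im[0]);cv2.imwrite("pics/t9.png",im[1])
a=cv2.resize(im[0][130:290,260:480],(400,400),interpolation=2);b=cv2.resize(im[1][100:260,120:380],(400,400),interpolation=2)
cv2.imwrite("pics/g7.png",np.hstack([a,b]))
for w,z in(((.6353,.1566),.085),((.6345,.0666),.099),((.6336,-.0234),.113)):
    uv={}
    for n,i in(("scene",im[0]),("top",im[1])):
        Tm=np.linalg.inv(P[n]["extrinsics"]);q=np.array(P[n]["intrinsics"])@(Tm@[*w,z,1])[:3];uv[n]=blob(i,q[:2]/q[2],5)
    print(w,uv,*tri(uv["scene"],uv["top"]))
E
```

```text
19.7667 [ 0.5517 -0.2264  0.2463] vel 0.042940553688494205 w 0.04251376665956467 f [-0.2086 -0.3445  0.4291] 0.0 tip 0.008 
 [[ 1.     -0.004  -0.0004]
 [-0.004  -1.     -0.0006]
 [-0.0004  0.0006 -1.    ]] [ 0.3491  0.2951 -0.0836  1.7748  0.0284  1.073  -1.3193]
(0.6353, 0.1566) {'scene': array([420.5, 217.5]), 'top': array([236.78947368, 129.89473684])} [0.63435049 0.15515901 0.08751828] 0.0011554578375976047
(0.6345, 0.0666) {'scene': array([384.        , 224.62790698]), 'top': array([275.5, 129.5])} [0.63345343 0.06804292 0.1013774 ] 0.0009899267627686613
(0.6336, -0.0234) {'scene': array([342.37209302, 232.6744186 ]), 'top': array([317.22857143, 129.57142857])} [ 0.63167969 -0.02382461  0.1149837 ] 0.0006856317202288975
```

View pics/g7.png

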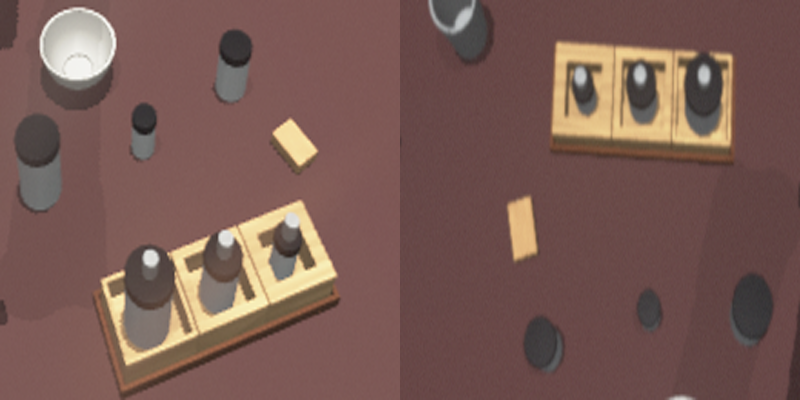

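All three tins stand upright in their own wells. The knob tops measure 87, 101 and 115 mm against 85, 99 and 113 mm expected, and they lie within 2 mm of the well centres. The flat-lidded tins are where they began, so I hand the job in.

```bash
python3 -c "
from workcell import bot
print(bot.job_done())"
```

```text
the job is handed in; nothing more can be done
None
```

The small, medium and large knob-lidded tins stand upright in their own wells, each within about 2 mm of the centre; the flat-lidded tins were not moved, and the job was handed in after about 20 s of the 72 s allowed (the hand-in returned no verdict).

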